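# Open the child-latched marker case and press every cap home

### The arm

A 7-joint arm with a two-finger parallel gripper is mounted at the origin on the work surface. World frame = base frame: x ahead of the robot, y to its left, z up, the work surface at z = 0. Lengths are in m, angles in rad, forces in N, time in s.
With the tool pointing down it reaches from about 0.425 to 0.925 m from the base axis. Payload 6.8 kg.
Tool frame: the origin (TCP) lies where the fingers leave the gripper's body, on its centre line; the fingertips stand 73 mm ahead of it and the grasp point (between the pads) lies 54 mm ahead of it; z points along the fingers, y is the line along which they close (so a half turn about z gives the same grasp; the last joint's range is limited). The gripper opens to 85 mm and grips with 20 to 120 N. Pads are 22 mm wide; open, the fingers measure 114 mm over their backs; the gripper's body (76 mm by 85 mm) begins 54 mm behind the grasp point. The pads swing forward as they close: fully open they stand 13 mm farther back than shut.
Start: joints at [-1.224, 0.477, 0.022, 1.555, -0.011, 1.109, -0.083], TCP at [0.297, 0.606, 0.304] pointing down, gripper open.
Joint ranges: [-2.96, 2.96], [-0.34, 2.1], [-1.41, 1.46], [0.24, 2.44], [-1.37, 4.51], [0.17, 1.92], [-2.96, 2.96]. Speed limits (rad/s): [2.39, 2.39, 3.14, 3.14, 3.14, 3.14, 3.14].

### API

Orientations are given as a rotation vector (axis times angle).
In Python, from bench import r gives the robot as it stands.
- The arm moves only by the tool tcp_steps, called after "Call:" by a JSON object that holds its "name" and its "arguments". Schema: {"type":"object","properties":{"increments":{"type":"array","items":{"type":"array","items":{"type":"number"},"minItems":6,"maxItems":6},"minItems":1,"maxItems":5},"finger_gap":{"type":"number"},"grip_force":{"type":"number"},"only":{"type":"string"},"quiet":{"type":"boolean"},"lines":{"type":"string"}},"required":["increments"],"additionalProperties":false}. increments is a list of rows, 1 to 5 of them, each of 6 numbers: dx, dy, dz in fractions of the full range, 1 being 300 mm, then a rotation vector rx, ry, rz in normalised numbers (1 is pi rad); each row is the pose to reach, as a shift and turn from the pose commanded when the call began, along the tool's axes at that moment; what a row does not reach only later rows make up. A row lasts 1/10 s, in which the tool goes at most 0.05 m and 0.15 rad, less where a joint would pass 70% of its speed; a pose out of reach is approached as far as the arm can. finger_gap is the finger opening in m, set as the call begins (left out keeps the last). The fingers move at their own pace and stop on an object; grip_force is the grip in N (left out, the last holds). Time passes only in rows, so rows that do not move let the fingers close. The tool returns the time, the measured TCP pose, the force, the opening and the grip force at its end. only (a regular expression) keeps the lines of the reply that match it, lines (a string "A,B") keeps lines A to B, and quiet returns only ok. Input that does not fit is refused with a message, and nothing moves.
- r.get_obs(): the state, without advancing time (a new reading comes with each control period).
- r.grab_frame(name): name is "scene" or "top" or "wrist"; returns (picture, depth): 384x512x3 uint8, blue, green, red; 384x512 float32, m along the optical axis (not along the pixel's ray), 0 where there is no reading.
- r.camera_info(name): a dict with "camera_matrix" (3x3 intrinsics, pixels), "R" (3x3) and "t" (3): a world point X has camera coordinates R X + t. Camera axes: x right, y down, z forward; pixel columns grow to the right and rows downward; lengths in m; the calibration is good to about 2 mm. A picture is of the moment at which its call begins: read the wrist's pose just before it. camera_info takes no time and is no camera call; for the wrist camera it gives the pose at the moment of the call.
- r.hand_in(): hands the job in; it is judged then, once.
The state is a dict: "clock": time; "joints": joint angles; "qvel": joint speeds; "tau": joint torques, N m; "tcp_pos": TCP position; "orientation": TCP orientation; "contact_force": force on the tool from outside, world axes, zero at the start; "moment": the same for the moment, N m; "grip_width": finger opening in m; "gripper_force": force on a finger pad.
Only numpy, scipy, OpenCV 4.12 (cv2) and the standard library are available. Lean on these libraries where they do the work, as an engineer would, in place of code of your own. Each camera call takes 0.05 s, during which the arm holds its last target. There are 200 camera calls.

### The job

Some felt markers in the latched case have loose caps. Press the red safety hook down between its two blue cheeks so that the clear lid springs open, then press straight down on the marker caps until all five are fully home. Leave the lid open, let the hook spring back, and do not shift or knock over the other things on the desk.

Things in the scene. Friction and masses are not known exactly. Their poses are not given: they have to be found in the camera images.
- case: marker case fixed to the desk: open green tray 120 (x) x 250 (y) x 85 mm high, walls 5 mm, five upright felt markers in a row along its y axis. Origin: centre of its underside, on the desk; z up; -x is its front, roughly towards the robot, with the latch slot; the lid hinges along its back top edge (60 mm behind the origin, 85 mm up).
- slot (a point): middle of the latch slot's mouth at the front of the case, level with the cheek tops, 115 mm in front of the case's origin, 86 mm up. The slot: two blue cheeks 46 mm apart (in case y), each 10 mm thick and 60 mm long (in case x), standing on the desk; the red hook pad lies between them.
- lid (a joint): angle of the clear yellow-rimmed lid (122 x 250 mm, 62 mm deep, top 149 mm above the desk when shut): 0 shut, 2.2 wide open, leaning back past upright. A spring swings it open by itself in about 2 s once the hook is off it, and keeps it open. Shut, it is held only by the hook and covers the markers.
- hook (a joint): angle of the red safety hook, a rocker whose nose holds a yellow lug on the lid's front: 0 at rest, 0.45 fully pressed. Pressing its pad down turns it; from about 0.3 on the nose is clear of the lug. It springs back when let go. Pressing takes about 3 N at first, 7 N fully down, then it meets a hard stop.
- hook_pad (a point): centre of the top of the hook's red pad (32 mm in case y, 30 mm in x), between the blue cheeks; at rest 69 mm above the desk (17 mm below the cheek tops), 122 mm in front of the case's origin. Sinks about 20 mm fully pressed, on an arc of 45 mm radius about a pivot towards the case. Press on its centre: nearer the case the hook's upright nose leans out as it turns.
- cap_blue (a joint): how far the blue marker's cap is pushed on, m: 0.010 is fully home (it meets the white barrel), 0 is 10 mm proud, showing a thinner white neck below the cap. Takes about 4 N to slide down, stays where it is left, and meets a hard stop at home.
- top_blue (a point): centre of the top of the blue cap (22 mm diameter, 44 mm long, upright): 124 mm above the desk when home, up to 134 mm when proud. The markers stand 42 mm apart along the case's y axis, 5 mm in front of its middle, in any colour order. Marker bodies are fixed in the case.
- cap_green (a joint): how far the green marker's cap is pushed on, m: 0.010 is fully home (it meets the white barrel), 0 is 10 mm proud, showing a thinner white neck below the cap. Takes about 4 N to slide down, stays where it is left, and meets a hard stop at home.
- top_green (a point): centre of the top of the green cap (22 mm diameter, 44 mm long, upright): 124 mm above the desk when home, up to 134 mm when proud. The markers stand 42 mm apart along the case's y axis, 5 mm in front of its middle, in any colour order. Marker bodies are fixed in the case.
- cap_red (a joint): how far the red marker's cap is pushed on, m: 0.010 is fully home (it meets the white barrel), 0 is 10 mm proud, showing a thinner white neck below the cap. Takes about 4 N to slide down, stays where it is left, and meets a hard stop at home.
- top_red (a point): centre of the top of the red cap (22 mm diameter, 44 mm long, upright): 124 mm above the desk when home, up to 134 mm when proud. The markers stand 42 mm apart along the case's y axis, 5 mm in front of its middle, in any colour order. Marker bodies are fixed in the case.
- cap_yellow (a joint): how far the yellow marker's cap is pushed on, m: 0.010 is fully home (it meets the white barrel), 0 is 10 mm proud, showing a thinner white neck below the cap. Takes about 4 N to slide down, stays where it is left, and meets a hard stop at home.
- top_yellow (a point): centre of the top of the yellow cap (22 mm diameter, 44 mm long, upright): 124 mm above the desk when home, up to 134 mm when proud. The markers stand 42 mm apart along the case's y axis, 5 mm in front of its middle, in any colour order. Marker bodies are fixed in the case.
- cap_brown (a joint): how far the brown marker's cap is pushed on, m: 0.010 is fully home (it meets the white barrel), 0 is 10 mm proud, showing a thinner white neck below the cap. Takes about 4 N to slide down, stays where it is left, and meets a hard stop at home.
- top_brown (a point): centre of the top of the brown cap (22 mm diameter, 44 mm long, upright): 124 mm above the desk when home, up to 134 mm when proud. The markers stand 42 mm apart along the case's y axis, 5 mm in front of its middle, in any colour order. Marker bodies are fixed in the case.
- eraser: white and blue eraser, 44 x 23 x 14 mm, lying beside the latch slot; bystander; origin at the centre of its underside
- sharpener: aluminium pencil sharpener, 26 x 16 x 12 mm, lying on the other side of the latch slot; bystander; origin at the centre of its underside
- pencil_cup: dark steel cup of pencils, 76 mm diameter, 165 mm high; bystander; origin at the centre of its underside
- notebooks: stack of three spiral notebooks, 210 x 148 x 48 mm; bystander; origin at the centre of its underside
- stapler: red stapler, 130 x 34 x 45 mm; bystander; origin at the centre of its underside
- mug: blue mug, 76 mm diameter, 90 mm high; bystander; origin at the centre of its underside
- glue: small glue bottle with an orange cap, 32 mm diameter, 95 mm high; bystander; origin at the centre of its underside

How it is judged:
On the way:
1. the hook is freed and the lid has swung open (value of joint lid above 1.6 rad), for 0.2 s.
At the end, for the whole second after the job is handed in: all five caps are home (each joint above 0.0083 m, less than 1.7 mm proud), the lid stands open (above 1.6 rad) and the hook has sprung back (below 0.1 rad) (value of joint each of cap_blue, cap_green, cap_red, cap_yellow, cap_brown above 0.0083 m and value of joint lid above 1.6 rad and value of joint hook below 0.1 rad); the robot touches nothing.
It fails at once if a bystander is shifted by more than 30 mm or tipped over (distance of any of eraser, sharpener, pencil_cup, notebooks, stapler, mug, glue from where it was at the start of the episode above 0.03 m or angle between any of eraser, sharpener, pencil_cup, notebooks, stapler, mug, glue's own z axis and vertical above 0.5 rad).
It also fails if it takes over 59 s, if anything falls off the work surface, if the arm or the gripper's body presses on something with over 40 N, if the wrist force passes 120 N, or if a joint passes its speed limit or range.

## Working session

There is one attempt and no reset: what is moved stays moved. The work goes in short steps, Python scripts to look and compute and a tool call to move; the robot and the scene stay as the last step left them, time stands still between calls to the robot, and variables do not carry over. Pictures are saved under pics/ and viewed, at most 10 in all, crops included, and the job is handed in when it is done.

```bash
ls; mkdir -p pics; cat > h.py <<'E'
import numpy as np,cv2
from bench import r
from scipy.spatial.transform import Rotation as Ro
def grab(n):
    c=r.camera_info(n); im,d=r.grab_frame(n); return im,d,c
def world(u,v,z,c):
    K,R,t=np.array(c["camera_matrix"]),np.array(c["R"]),np.array(c["t"])
    return R.T@(np.linalg.inv(K)@np.array([u,v,1.])*z-t)
def cloud(d,c):
    K,R,t=np.array(c["camera_matrix"]),np.array(c["R"]),np.array(c["t"])
    v,u=np.mgrid[:d.shape[0],:d.shape[1]]
    P=np.stack([u,v,np.ones_like(u)],-1)@np.linalg.inv(K).T*d[...,None]
    return (P-t)@R
def ray(u,v,c,h):
    K,R,t=np.array(c["camera_matrix"]),np.array(c["R"]),np.array(c["t"])
    o=-R.T@t; w=R.T@np.linalg.inv(K)@np.array([u,v,1.]); return o+w*(h-o[2])/w[2]
E
python3 - <<'E'
from h import *
a,d,c=grab("scene");b,d2,c2=grab("top")
np.savez("f0.npz",a=a,d=d,b=b,d2=d2)
cv2.imwrite("pics/s0.png",a);cv2.imwrite("pics/t0.png",b)
o=r.get_obs();print(o["clock"],o["tcp_pos"],o["orientation"],o["grip_width"])
print(Ro.from_rotvec(o["orientation"]).as_matrix().round(3))
for x in(c,c2): print((-np.array(x["R"]).T@np.array(x["t"])).round(3))
E
```

```text
bench.py
pics
0.1 [0.29632826 0.60601172 0.30302026] [-7.08175614e-01 -3.06044280e+00  2.60066013e-03] 0.08569158224453326
[[-0.898  0.439 -0.001]
 [ 0.439  0.898 -0.002]
 [-0.    -0.002 -1.   ]]
[ 0.974 -0.556  1.052]
[0.466 0.02  1.523]
```

View pics/s0.png

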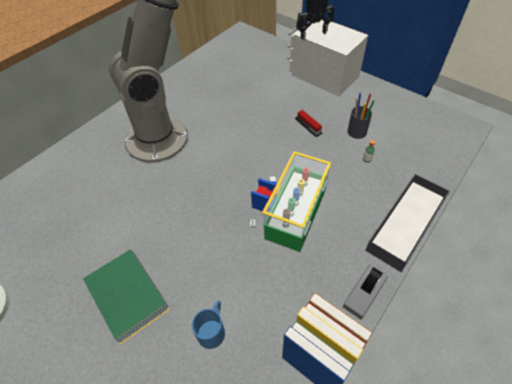

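View pics/t0.png

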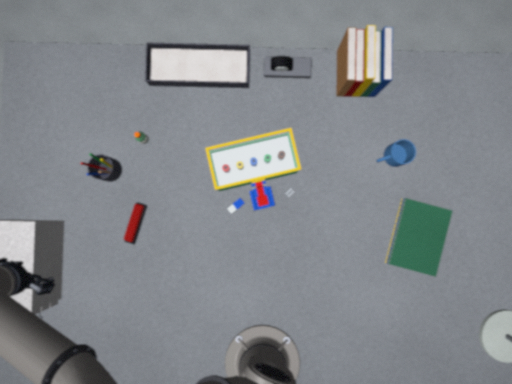

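Scene view: the shut case with its yellow rim is around (297,190), with the blue cheeks and red pad at (264,193). Top view: caps red (226,168), yellow (240,166), blue (253,161), green (267,158) and brown (281,155); red pad (263,198), eraser (236,206), sharpener (290,192).

```bash
cat > m.py <<'E'
from h import *
f=np.load("f0.npz");c=r.camera_info("top");cs=r.camera_info("scene")
def masks(im):
    h=cv2.cvtColor(im,cv2.COLOR_BGR2HSV);H,S,V=cv2.split(h)
    return dict(yellow=(H>20)&(H<35)&(S>150)&(V>120),blue=(H>105)&(H<130)&(S>150)&(V>70),red=((H<6)|(H>174))&(S>150)&(V>90))
if __name__=="__main__":
  for n,im,d,cc,box in(("top",f["b"],f["d2"],c,(195,120,310,220)),("scene",f["a"],f["d"],cs,(245,145,335,250))):
    P=cloud(d,cc)
    for k,m in masks(im).items():
        w=np.zeros_like(m);w[box[1]:box[3],box[0]:box[2]]=1
        N,L,st,ce=cv2.connectedComponentsWithStats((m&w).astype(np.uint8))
        for i in range(1,N):
            if st[i,4]<12: continue
            q=P[L==i];print(n,k,st[i],ce[i].round(1),np.median(q,0).round(3),"z5-95",np.percentile(q[:,2],[5,95]).round(3),'rect',cv2.minAreaRect(np.argwhere(L==i)[:,::-1].astype(np.float32)))
E
python3 m.py
python3 - <<'E'
from h import *
f=np.load("f0.npz")
a=f["a"][140:255,235:345];b=f["b"][120:220,195:310]
cv2.imwrite("pics/z0.png",np.hstack([cv2.resize(a,(400,418),interpolation=3),cv2.resize(b,(400,418),interpolation=3)]))
E
```

```text
top yellow [206 129  94  60 507] [252.7 160.3] [0.603 0.035 0.151] z5-95 [0.121 0.156] rect ((253.05245971679688, 159.22293090820312), (44.20458984375, 87.6075439453125), 76.75948333740234)
top blue [250 187  24  23 196] [261.8 197.8] [0.514 0.003 0.082] z5-95 [0.018 0.09 ] rect ((261.82354736328125, 197.79412841796875), (19.402849197387695, 20.61552619934082), 75.96376037597656)
top blue [234 199   9   9  50] [238.2 203. ] [0.496 0.085 0.013] z5-95 [0.009 0.019] rect ((238.25003051757812, 202.75003051757812), (5.656853675842285, 7.77817440032959), 45.0)
top red [256 182  11  23 124] [261.  194.5] [0.518 0.015 0.07 ] z5-95 [0.063 0.1  ] rect ((260.9038391113281, 193.01922607421875), (21.965007781982422, 7.648529529571533), 78.69007110595703)
scene yellow [263 152  68  75 401] [295.  190.3] [0.62  0.014 0.149] z5-95 [0.146 0.151] rect ((296.30523681640625, 187.69793701171875), (43.301658630371094, 72.40866088867188), 23.498565673828125)
scene blue [259 179  17  11 100] [266.8 183.5] [0.508 0.036 0.078] z5-95 [0.057 0.085] rect ((266.4219665527344, 184.19757080078125), (16.692485809326172, 7.892262935638428), 12.094757080078125)
scene blue [252 192  17  18 198] [258.5 200.3] [ 0.518 -0.021  0.058] z5-95 [0.013 0.084] rect ((257.8999938964844, 200.8000030517578), (16.76007080078125, 14.230247497558594), 18.434947967529297)
scene red [257 186  15  10  77] [263.7 190.4] [0.512 0.015 0.066] z5-95 [0.063 0.069] rect ((264.2000427246094, 190.3999786376953), (13.914020538330078, 5.692099571228027), 18.43494987487793)
```

View pics/z0.png

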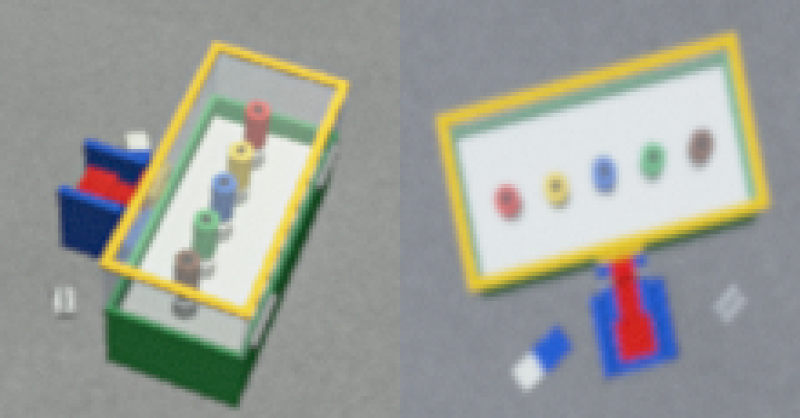

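```bash
cat > p.py <<'E'
from m import *
def rim(im,cc,box):
    m=masks(im)["yellow"];w=np.zeros_like(m);w[box[1]:box[3],box[0]:box[2]]=1
    n,L,st,_=cv2.connectedComponentsWithStats((m&w).astype(np.uint8));i=1+st[1:,4].argmax()
    return np.array([ray(u,v,cc,.149)[:2] for v,u in np.argwhere(L==i)],np.float32)
for n,im,cc,box in(("top",f["b"],c,(195,120,310,220)),("scene",f["a"],cs,(245,145,335,250))):
    q=rim(im,cc,box); 
    # drop lug: keep pixels in the main rectangle by iterating the front edge
    print(n,cv2.minAreaRect(q))
# caps & hook by rays
yaw=np.radians(13.2)
hs=cv2.cvtColor(f["b"],cv2.COLOR_BGR2HSV)
P=cloud(f["d2"],c);Ps=cloud(f["d"],cs)
print("top depth at caps",[P[v,u].round(3) for u,v in((226,168),(240,166),(253,161),(267,158),(281,155))])
print("caps by ray z=.13",[ray(u,v,c,.13).round(3) for u,v in((226,168),(240,166),(253,161),(267,158),(281,155))])
m=masks(f["b"])
for k in("blue","red"):
    mm=m[k].copy();mm[:186]=0;mm[212:]=0;mm[:,:249]=0;mm[:,276:]=0
    q=P[mm];lo,hi=((.08,.092) if k=="blue" else(.062,.076));q=q[(q[:,2]>lo)&(q[:,2]<hi)]
    print(k,len(q),cv2.minAreaRect(q[:,:2].astype(np.float32)))
m=masks(f["a"])
for k in("blue","red"):
    mm=m[k].copy();mm[:176]=0;mm[215:]=0;mm[:,:249]=0;mm[:,280:]=0
    q=Ps[mm];lo,hi=((.08,.092) if k=="blue" else(.062,.076));q=q[(q[:,2]>lo)&(q[:,2]<hi)]
    print("scene",k,len(q),cv2.minAreaRect(q[:,:2].astype(np.float32)))
E
python3 p.py
```

```text
top ((0.6199800372123718, 0.03951112926006317), (0.1273733228445053, 0.2514369785785675), 14.65877914428711)
scene ((0.6234355568885803, 0.039201632142066956), (0.12310861796140671, 0.2532512843608856), 14.134821891784668)
top depth at caps [array([0.593, 0.117, 0.148]), array([0.6  , 0.077, 0.143]), array([0.615, 0.04 , 0.149]), array([ 0.624, -0.   ,  0.153]), array([ 0.634, -0.04 ,  0.148])]
caps by ray z=.13 [array([0.595, 0.118, 0.13 ]), array([0.601, 0.077, 0.13 ]), array([0.617, 0.04 , 0.13 ]), array([ 0.626, -0.001,  0.13 ]), array([ 0.636, -0.041,  0.13 ])]
blue 100 ((0.5115249752998352, 0.011585433036088943), (0.05607462301850319, 0.061817511916160583), 14.947245597839355)
red 100 ((0.5201876759529114, 0.013038888573646545), (0.05348037928342819, 0.023220373317599297), 12.623050689697266)
scene blue 79 ((0.514777421951294, 0.009471539407968521), (0.05413828417658806, 0.07001499831676483), 15.813897132873535)
scene red 76 ((0.5138444304466248, 0.015095826238393784), (0.04419458284974098, 0.02520444616675377), 16.40314483642578)
```

Pad estimated at (0.505, 0.009, 0.069) and yaw ≈ 14.4°. The cheek and rim positions agree across both views.

```bash
cat > to.py <<'E'
import sys
from h import *
x,y,z=map(float,sys.argv[1:4]);yaw=np.radians(float(sys.argv[4]) if len(sys.argv)>4 else 14.4)
o=r.get_obs();R=Ro.from_rotvec(o["orientation"])
T=Ro.from_matrix(np.array([[-np.cos(yaw),-np.sin(yaw),0],[-np.sin(yaw),np.cos(yaw),0],[0,0,-1]]).T*1.0)
T=Ro.from_matrix(np.column_stack([[-np.cos(yaw),-np.sin(yaw),0],[-np.sin(yaw),np.cos(yaw),0],[0,0,-1]]))
print("clock",o["clock"],"shift",R.inv().apply(np.array([x,y,z])-o["tcp_pos"]).round(4),"turn",(R.inv()*T).as_rotvec().round(3),"F",o["contact_force"].round(1))
E
sed -i '/\.T\*1\.0)/d' to.py
python3 to.py 0.505 0.009 0.25
```

```text
clock 0.1 shift [-0.4497 -0.4446  0.0538] turn [-0.002 -0.    -0.706] F [-0.6 -0.2  0.4]
```

The manual's scale: shifts go in shares of 300 mm and turns go in shares of pi rad. Converting my numbers, -0.178 m / 0.3 = -0.5933, -0.175 m / 0.3 = -0.5833, -0.706 rad / 3.1416 = -0.2247.

Call:
{"name": "tcp_steps", "arguments": {"increments": [[-0.12,-0.1167,0,0,0,-0.0446],[-0.2367,-0.2333,0,0,0,-0.0891],[-0.3567,-0.35,0,0,0,-0.1337],[-0.4733,-0.4667,0,0,0,-0.1783],[-0.5933,-0.5833,0,0,0,-0.2247]], "finger_gap": 0}}

```text
clock: 0.6
tcp_pos: [0.3794, 0.3697, 0.3036]
orientation: [0.399, -3.116, 0.001]
contact_force: [0.7, 0.5, -0.1]
grip_width: 0.0125
gripper_force: 0.0
```

```bash
python3 to.py 0.505 0.009 0.25
```

```text
clock 0.6 shift [-0.0307 -0.3807  0.0538] turn [-0.    -0.     0.003] F [ 0.7  0.5 -0.1]
```

In the tool's units: -0.24 m / 0.3 = -0.8, -0.194 m / 0.3 = -0.6467.

Call:
{"name": "tcp_steps", "arguments": {"increments": [[-0.0167,-0.1633,0,0,0,0],[-0.0333,-0.3267,0,0,0,0],[-0.0467,-0.4867,0,0,0,0],[-0.06,-0.6467,0,0,0,0],[-0.0733,-0.8,0,0,0,0]], "finger_gap": 0}}

```text
clock: 1.1
tcp_pos: [0.4598, 0.1425, 0.3038]
orientation: [0.389, -3.117, 0.0]
contact_force: [1.5, -0.4, -0.2]
grip_width: 0.0002
gripper_force: 0.0
```

Call:
{"name": "tcp_steps", "arguments": {"increments": [[-0.0133,-0.1567,0.0333,0,0,0],[-0.0233,-0.3133,0.0667,0,0,0],[-0.03,-0.4633,0.1,0,0,0],[-0.03,-0.4633,0.1,0,0,0]]}}

```text
clock: 1.5
tcp_pos: [0.5027, 0.0054, 0.2727]
orientation: [0.374, -3.117, 0.005]
contact_force: [-0.4, -1.0, 0.2]
grip_width: 0.0
gripper_force: 0.0
```

```bash
python3 - <<'E'
from h import *
o=r.get_obs();a,d,c=grab("wrist");np.savez("w1.npz",a=a,d=d,K=c["camera_matrix"],R=c["R"],t=c["t"]);cv2.imwrite("pics/w1.png",a);print(o["clock"],o["tcp_pos"])
E
python3 to.py 0.505 0.009 0.25
```

```text
1.5 [0.50265258 0.00539863 0.27265984]
clock 1.55 shift [-0.0026 -0.0004  0.023 ] turn [-0.001 -0.002 -0.009] F [-1.2  0.5 -0.5]
```

View pics/w1.png

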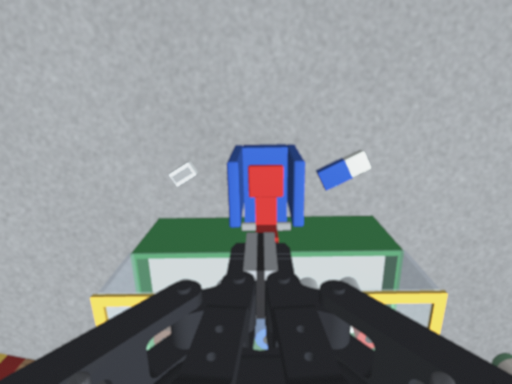

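Wrist view: the pad is the red square from (249,166) to (282,196), with the cheek tops on either side at about (233,185) and (298,185). The case edges run parallel to the image, so the yaw is right.

```bash
python3 - <<'E'
from m import *
w=np.load("w1.npz");c=dict(camera_matrix=w["K"],R=w["R"],t=w["t"]);P=cloud(w["d"],c)
h=cv2.cvtColor(w["a"],cv2.COLOR_BGR2HSV)
print([P[v,u].round(4) for u,v in((265,170),(265,181),(265,192),(238,185),(298,185))])
m=masks(w["a"])["red"];m[:160]=0;m[194:]=0;m[:,:240]=0;m[:,290:]=0
v,u=np.nonzero(m);print(u.min(),u.max(),v.min());uc=(u.min()+u.max())/2
print("pad front",ray(uc,v.min(),c,.069).round(4),"center",ray(uc,181,c,.069).round(4),"back",ray(uc,196,c,.069).round(4))
print("sides",ray(u.min(),181,c,.069),ray(u.max(),181,c,.069))
b=masks(w["a"])["blue"]
q=P[b];print("cheeks",cv2.minAreaRect(q[(q[:,2]>.08)&(q[:,2]<.092)&(q[:,1]<.06)][:,:2].astype(np.float32)))
E
```

```text
[array([0.4951, 0.0061, 0.0682]), array([0.505 , 0.0086, 0.0682]), array([0.5149, 0.0111, 0.0689]), array([ 0.5097, -0.0142,  0.0835]), array([0.4971, 0.0353, 0.0852])]
249 281 166
pad front [0.4914 0.0052 0.069 ] center [0.5048 0.0085 0.069 ] back [0.5186 0.012  0.069 ]
sides [ 0.50821508 -0.00542693  0.069     ] [0.50139458 0.02250435 0.069     ]
cheeks ((0.5116279125213623, 0.01099187508225441), (0.05958171933889389, 0.06497441977262497), 14.859953880310059)
```

Three views agree on the pad at (0.505, 0.0087, 0.069). I'll descend to just above it and then press.

In the tool's units: 0.12 m / 0.3 = 0.4, 0.115 m / 0.3 = 0.3833.

Call:
{"name": "tcp_steps", "arguments": {"increments": [[-0.0033,0.0033,0.1333,0,0,0],[-0.0033,0.0033,0.2667,0,0,0],[-0.0033,0.0033,0.3833,0,0,0],[-0.0033,0.0033,0.4,0,0,0],[-0.0033,0.0033,0.4,0,0,0]]}}

```text
clock: 2.05
tcp_pos: [0.5029, 0.0144, 0.1536]
orientation: [0.391, -3.115, -0.0]
contact_force: [-0.2, 0.0, -0.3]
grip_width: -0.0
gripper_force: 0.0
```

```bash
python3 to.py 0.5045 0.0086 0.124
```

```text
clock 2.05 shift [-0.0002 -0.006   0.0296] turn [ 0.001 -0.002 -0.001] F [-0.2  0.  -0.3]
```

In the tool's units: 0.02 m / 0.3 = 0.0667, 0.012 m / 0.3 = 0.04.

Call:
{"name": "tcp_steps", "arguments": {"increments": [[0,-0.02,0,0,0,0],[0,-0.02,0,0,0,0],[0,-0.02,0.04,0,0,0],[0,-0.02,0.0667,0,0,0],[0,-0.02,0.0667,0,0,0]]}}

```text
clock: 2.55
tcp_pos: [0.5058, 0.0077, 0.1338]
orientation: [-0.389, 3.115, -0.0]
contact_force: [2.0, 0.4, 5.6]
grip_width: -0.0003
gripper_force: 2.7
```

```bash
python3 to.py 0.5045 0.0086 0.124
```

```text
clock 2.55 shift [0.0011 0.0012 0.0098] turn [-0.     0.002 -0.003] F [2.  0.4 5.6]
```

Contact came where expected, at 5.6 N. Pressing on.

In the tool's units: 0.008 m / 0.3 = 0.0267, 0.004 m / 0.3 = 0.0133.

Call:
{"name": "tcp_steps", "arguments": {"increments": [[0.0033,0,0.0133,0,0,0],[0.0033,0,0.0267,0,0,0],[0.0033,0,0.0267,0,0,0]]}}

```text
clock: 2.85
tcp_pos: [0.5054, 0.0077, 0.1265]
orientation: [-0.389, 3.114, 0.0]
contact_force: [1.9, 0.6, 8.5]
grip_width: -0.0
gripper_force: 3.5
```

Call:
{"name": "tcp_steps", "arguments": {"increments": [[0,0,0.0067,0,0,0],[0,0,0.0067,0,0,0]]}}

```text
clock: 3.05
tcp_pos: [0.5056, 0.0078, 0.1248]
orientation: [-0.389, 3.114, 0.0]
contact_force: [1.7, 0.3, 9.4]
grip_width: 0.0001
gripper_force: 3.7
```

```bash
python3 - <<'E'
from h import *
a,d,c=grab("scene");cv2.imwrite("pics/s1.png",cv2.resize(a[120:260,220:360],(560,560),interpolation=2))
E
```

```text
(no output)
```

View pics/s1.png

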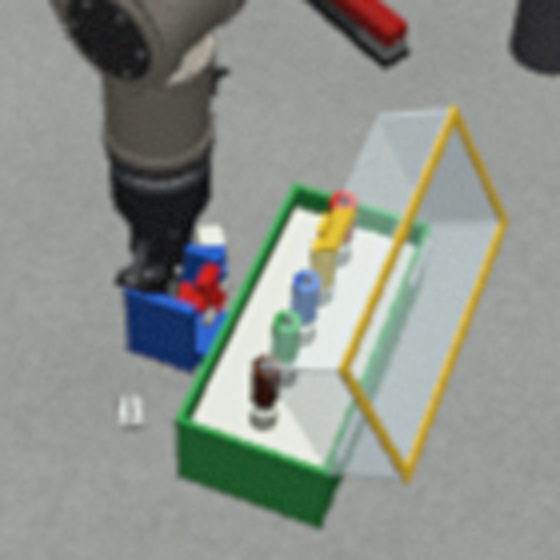

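The lid has come free and is swinging open; the caps are now uncovered. Raise the tool and measure the caps.

Call:
{"name": "tcp_steps", "arguments": {"increments": [[0,0,0,0,0,0],[0,0,0,0,0,0],[0,0,0,0,0,0],[0,0,0,0,0,0],[0,0,0,0,0,0]], "quiet": true}}

```text
ok
```

Call:
{"name": "tcp_steps", "arguments": {"increments": [[0,0,-0.1,0,0,0],[0,0,-0.2333,0,0,0],[0,0,-0.3667,0,0,0],[0.0667,0,-0.4667,0,0,0],[0.1333,0,-0.4667,0,0,0]]}}

```text
clock: 4.1
tcp_pos: [0.4664, -0.0023, 0.2673]
orientation: [-0.389, 3.111, 0.001]
contact_force: [-0.5, 0.1, -0.3]
grip_width: -0.0002
gripper_force: 0.0
```

Call:
{"name": "tcp_steps", "arguments": {"increments": [[0,0,0,0,0,0],[0,0,0,0,0,0],[0,0,0,0,0,0]], "quiet": true}}

```text
ok
```

```bash
python3 - <<'E'
from h import *
S={}
for n in("scene","top","wrist"):
    a,d,c=grab(n);S|={n+"a":a,n+"d":d,n+"K":c["camera_matrix"],n+"R":c["R"],n+"t":c["t"]}
np.savez("f1.npz",**S)
cv2.imwrite("pics/m1.png",np.hstack([cv2.resize(S["scenea"][130:260,230:360],(400,400),interpolation=2),cv2.resize(S["topa"][100:220,195:315],(400,400),interpolation=2)]))
cv2.imwrite("pics/w2.png",S["wrista"])
E
```

```text
(no output)
```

View pics/m1.png

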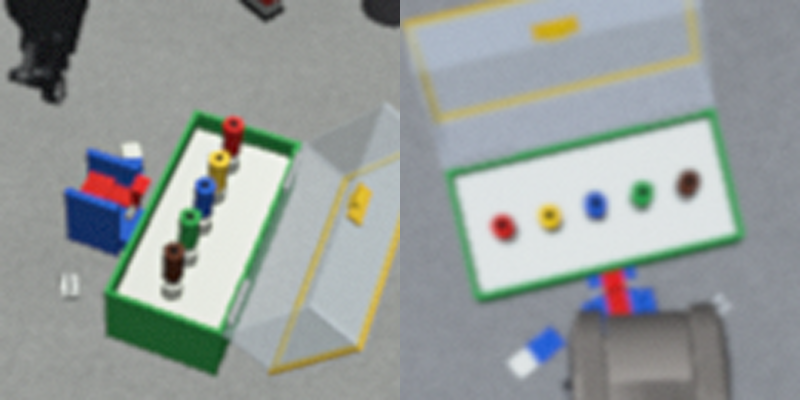

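View pics/w2.png

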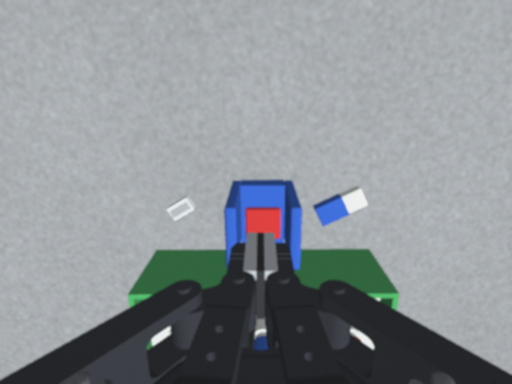

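The lid stands wide open, the hook is back and the case is clear. In row order from +y the caps are red, yellow, blue, green, brown. Next I'll locate the cap tops.

```bash
cat > c.py <<'E'
from h import *
S=np.load("f1.npz")
C={n:dict(camera_matrix=S[n+"K"],R=S[n+"R"],t=S[n+"t"]) for n in("scene","top")}
box=dict(scene=(255,160,315,235),top=(212,140,298,185))
# tray rim, top view
h=cv2.cvtColor(S["topa"],cv2.COLOR_BGR2HSV);H,s,V=cv2.split(h)
g=((H>45)&(H<85)&(s>90)).astype(np.uint8);g[:125]=0;g[195:]=0;g[:,:200]=0;g[:,305:]=0
n,L,st,_=cv2.connectedComponentsWithStats(g);i=1+st[1:,4].argmax()
print("tray",cv2.minAreaRect(np.array([ray(u,v,C["top"],.085)[:2] for v,u in np.argwhere(L==i)],np.float32)))
yaw=np.radians(14.4);X=np.array([np.cos(yaw),np.sin(yaw)]);Y=np.array([-X[1],X[0]]);o=np.array([.623,.039])
for k,nm in zip((2,1,0,-1,-2),("red","yellow","blue","green","brown")):
    p=o-.005*X+k*.042*Y; out=[]
    for n in("top","scene"):
        c=C[n];K,R,t=map(np.array,(c["camera_matrix"],c["R"],c["t"]))
        q=K@(R@np.array([*p,.129])+t);u,v=q[:2]/q[2]
        hs=cv2.cvtColor(S[n+"a"],cv2.COLOR_BGR2HSV);m=np.zeros(hs.shape[:2],np.uint8)
        cv2.circle(m,(round(u),round(v)),7,1,-1)
        m&=((hs[...,1]>110)&~((np.arange(512)[None]<0))).astype(np.uint8)
        P=cloud(S[n+"d"],c)[m>0];P=P[(np.linalg.norm(P[:,:2]-p,axis=1)<.03)]
        z=np.percentile(P[:,2],90);T=P[P[:,2]>z-.008]
        out.append((n,P.shape[0],np.percentile(P[:,2],[80,90,97]).round(3),T.mean(0).round(4)))
    print(nm,p.round(4),*out)
E
python3 c.py;python3 to.py .6164 .0385 .24
```

```text
tray ((0.6212024688720703, 0.03967954218387604), (0.12253355979919434, 0.24890561401844025), 14.737224578857422)
red [0.5973 0.1191] ('top', 33, array([0.133, 0.134, 0.135]), array([0.5958, 0.1196, 0.1307])) ('scene', 57, array([0.131, 0.132, 0.133]), array([0.5983, 0.1176, 0.1292]))
yellow [0.6077 0.0784] ('top', 36, array([0.126, 0.128, 0.13 ]), array([0.6061, 0.0792, 0.1242])) ('scene', 48, array([0.123, 0.123, 0.124]), array([0.6097, 0.0777, 0.1212]))
blue [0.6182 0.0378] ('top', 34, array([0.135, 0.135, 0.136]), array([0.6168, 0.0394, 0.1319])) ('scene', 48, array([0.13 , 0.131, 0.132]), array([0.621 , 0.0373, 0.1285]))
green [ 0.6286 -0.0029] ('top', 26, array([0.135, 0.136, 0.136]), array([ 0.6268, -0.0007,  0.1331])) ('scene', 48, array([0.131, 0.132, 0.132]), array([ 0.6308, -0.0036,  0.1298]))
brown [ 0.639  -0.0436] ('top', 8, array([0.135, 0.136, 0.138]), array([ 0.6354, -0.0404,  0.1339])) ('scene', 39, array([0.13 , 0.131, 0.132]), array([ 0.6425, -0.0454,  0.1285]))
clock 4.55 shift [-0.1564  0.0022  0.0231] turn [-0.    -0.001 -0.002] F [-1.  -0.2 -0.6]
```

Position estimates agree within 3 mm. Red, blue, green and brown are proud (about 0.132) and yellow looks home. I'll press all five, starting with blue.

In the tool's units: -0.157 m / 0.3 = -0.5233, -0.12 m / 0.3 = -0.4.

Call:
{"name": "tcp_steps", "arguments": {"increments": [[-0.1333,0,0,0,0,0],[-0.2667,0,0,0,0,0],[-0.4,0,0.0167,0,0,0],[-0.5233,0,0.0333,0,0,0],[-0.5233,0,0.0667,0,0,0]]}}

```text
clock: 5.05
tcp_pos: [0.6216, 0.0385, 0.2432]
orientation: [-0.393, 3.113, 0.0]
contact_force: [-0.3, 0.1, -0.3]
grip_width: 0.0001
gripper_force: 0.0
```

Call:
{"name": "tcp_steps", "arguments": {"increments": [[0,0,0,0,0,0],[0,0,0,0,0,0]]}}

```text
clock: 5.25
tcp_pos: [0.6162, 0.0357, 0.2431]
orientation: [0.389, -3.115, 0.0]
contact_force: [-0.1, -0.4, -0.5]
grip_width: -0.0
gripper_force: 0.0
```

```bash
python3 to.py .6177 .038 .197
```

```text
clock 5.25 shift [-0.0022  0.0018  0.0461] turn [-0.    -0.002 -0.003] F [-0.1 -0.4 -0.5]
```

In the tool's units: 0.046 m / 0.3 = 0.1533, 0.04 m / 0.3 = 0.1333.

Call:
{"name": "tcp_steps", "arguments": {"increments": [[-0.0067,0.0067,0.0667,0,0,0],[-0.0067,0.0067,0.1133,0,0,0],[-0.0067,0.0067,0.1333,0,0,0],[-0.0067,0.0067,0.1533,0,0,0],[-0.0067,0.0067,0.1533,0,0,0]]}}

```text
clock: 5.75
tcp_pos: [0.6183, 0.0384, 0.1976]
orientation: [0.389, -3.117, 0.0]
contact_force: [-0.2, 0.5, 0.4]
grip_width: -0.0002
gripper_force: 0.0
```

Call:
{"name": "tcp_steps", "arguments": {"increments": [[0,0,0.0067,0,0,0],[0,0,0.0067,0,0,0]]}}

```text
clock: 5.95
tcp_pos: [0.6192, 0.0385, 0.1968]
orientation: [-0.389, 3.116, -0.0]
contact_force: [-0.4, -0.1, 3.5]
grip_width: -0.0001
gripper_force: 1.8
```

In the tool's units: 0.003 m / 0.3 = 0.01, 0.002 m / 0.3 = 0.0067.

Call:
{"name": "tcp_steps", "arguments": {"increments": [[0,0,0.0067,0,0,0],[0,0,0.01,0,0,0],[0,0,0.01,0,0,0]]}}

```text
clock: 6.25
tcp_pos: [0.6195, 0.0385, 0.1965]
orientation: [-0.389, 3.115, 0.001]
contact_force: [-9.4, 0.1, 23.5]
grip_width: -0.0002
gripper_force: 12.0
```

Call:
{"name": "tcp_steps", "arguments": {"increments": [[0,0,0.01,0,0,0],[0,0,0.01,0,0,0]]}}

```text
clock: 6.45
tcp_pos: [0.6198, 0.0384, 0.1963]
orientation: [-0.388, 3.114, 0.002]
contact_force: [-16.6, -0.6, 43.4]
grip_width: 0.0002
gripper_force: 21.9
```

Blue is home: a hard stop at tip height 0.1235. Now green, then brown.

In the tool's units: -0.05 m / 0.3 = -0.1667, -0.042 m / 0.3 = -0.14.

Call:
{"name": "tcp_steps", "arguments": {"increments": [[0,0,-0.1333,0,0,0],[0,-0.0333,-0.1667,0,0,0],[0,-0.14,-0.1667,0,0,0],[0,-0.14,-0.1667,0,0,0],[0,-0.14,-0.1667,0,0,0]]}}

```text
clock: 6.95
tcp_pos: [0.6291, -0.0033, 0.2398]
orientation: [-0.386, 3.117, -0.001]
contact_force: [-0.4, 1.1, 0.4]
grip_width: -0.0002
gripper_force: 0.0
```

```bash
python3 to.py .628 -.0026 .197
```

```text
clock 6.95 shift [0.0009 0.001  0.0428] turn [-0.     0.    -0.005] F [-0.4  1.1  0.4]
```

Call:
{"name": "tcp_steps", "arguments": {"increments": [[0,0,0.0667,0,0,0],[0,0,0.1133,0,0,0],[0,0,0.1333,0,0,0],[0,0,0.15,0,0,0],[0,0,0.16,0,0,0]]}}

```text
clock: 7.45
tcp_pos: [0.6294, -0.0012, 0.1962]
orientation: [-0.39, 3.117, 0.003]
contact_force: [-18.2, 1.9, 51.7]
grip_width: 0.0002
gripper_force: 26.0
```

Call:
{"name": "tcp_steps", "arguments": {"increments": [[0,0,0.0033,0,0,0],[0,0,0.0033,0,0,0]]}}

```text
clock: 7.65
tcp_pos: [0.6292, -0.0012, 0.1963]
orientation: [-0.39, 3.116, 0.004]
contact_force: [-16.0, 1.1, 41.9]
grip_width: -0.0001
gripper_force: 20.1
```

Green is home at the same height, though 52 N was harder than needed, so I'll go gentler on brown.

In the tool's units: -0.05 m / 0.3 = -0.1667, -0.042 m / 0.3 = -0.14.

Call:
{"name": "tcp_steps", "arguments": {"increments": [[0,0,-0.1333,0,0,0],[0,-0.0333,-0.1667,0,0,0],[0,-0.14,-0.1667,0,0,0],[0,-0.14,-0.1667,0,0,0],[0,-0.14,-0.1667,0,0,0]]}}

```text
clock: 8.15
tcp_pos: [0.6391, -0.0439, 0.2405]
orientation: [0.386, -3.117, 0.0]
contact_force: [-0.6, 0.3, -0.1]
grip_width: -0.0001
gripper_force: 0.0
```

```bash
python3 to.py .6385 -.0433 .197
```

```text
clock 8.15 shift [0.0004 0.0007 0.0435] turn [-0.    -0.001 -0.005] F [-0.6  0.3 -0.1]
```

Call:
{"name": "tcp_steps", "arguments": {"increments": [[0,0,0.0667,0,0,0],[0,0,0.1133,0,0,0],[0,0,0.1333,0,0,0],[0,0,0.1467,0,0,0],[0,0,0.1533,0,0,0]]}}

```text
clock: 8.65
tcp_pos: [0.6391, -0.0417, 0.1965]
orientation: [0.391, -3.116, -0.003]
contact_force: [-10.3, 1.7, 25.8]
grip_width: -0.0003
gripper_force: 12.8
```

Call:
{"name": "tcp_steps", "arguments": {"increments": [[0,0,0.0033,0,0,0],[0,0,0.0033,0,0,0]]}}

```text
clock: 8.85
tcp_pos: [0.6391, -0.0417, 0.1966]
orientation: [0.391, -3.117, -0.003]
contact_force: [-9.6, 2.6, 21.1]
grip_width: -0.0001
gripper_force: 10.2
```

Brown is home. Now yellow, which is +0.126 away along tool y, then red.

In the tool's units: 0.125 m / 0.3 = 0.4167, 0.08 m / 0.3 = 0.2667.

Call:
{"name": "tcp_steps", "arguments": {"increments": [[0,0,-0.1333,0,0,0],[0,0.1,-0.1667,0,0,0],[0,0.2667,-0.1667,0,0,0],[0,0.4167,-0.1667,0,0,0],[0,0.4167,-0.1667,0,0,0]]}}

```text
clock: 9.35
tcp_pos: [0.6068, 0.0874, 0.2439]
orientation: [0.407, -3.115, -0.007]
contact_force: [0.4, 0.2, -0.4]
grip_width: -0.0001
gripper_force: 0.0
```

Call:
{"name": "tcp_steps", "arguments": {"increments": [[0,0,0,0,0,0],[0,0,0,0,0,0]]}}

```text
clock: 9.55
tcp_pos: [0.6088, 0.0771, 0.2439]
orientation: [-0.388, 3.118, -0.001]
contact_force: [-0.3, -1.1, -0.2]
grip_width: -0.0002
gripper_force: 0.0
```

```bash
python3 to.py .6072 .0787 .197
```

```text
clock 9.55 shift [0.0011 0.0019 0.0469] turn [-0.001 -0.    -0.004] F [-0.3 -1.1 -0.2]
```

In the tool's units: 0.049 m / 0.3 = 0.1633, 0.046 m / 0.3 = 0.1533.

Call:
{"name": "tcp_steps", "arguments": {"increments": [[0.0033,0.0033,0.0667,0,0,0],[0.0033,0.0033,0.1133,0,0,0],[0.0033,0.0033,0.1367,0,0,0],[0.0033,0.0033,0.1533,0,0,0],[0.0033,0.0033,0.1633,0,0,0]]}}

```text
clock: 10.05
tcp_pos: [0.6077, 0.0783, 0.1965]
orientation: [0.388, -3.117, 0.0]
contact_force: [-10.8, -2.1, 30.3]
grip_width: 0.0
gripper_force: 15.4
```

Call:
{"name": "tcp_steps", "arguments": {"increments": [[0,0,0.0033,0,0,0],[0,0,0.0033,0,0,0]]}}

```text
clock: 10.25
tcp_pos: [0.6076, 0.0782, 0.1966]
orientation: [-0.388, 3.117, 0.0]
contact_force: [-9.0, -2.3, 19.5]
grip_width: 0.0002
gripper_force: 9.7
```

Call:
{"name": "tcp_steps", "arguments": {"increments": [[0,0,-0.1333,0,0,0],[0,0.0333,-0.1667,0,0,0],[0,0.14,-0.1667,0,0,0],[0,0.14,-0.1667,0,0,0],[0,0.14,-0.1667,0,0,0]]}}

```text
clock: 10.75
tcp_pos: [0.5969, 0.1209, 0.244]
orientation: [-0.393, 3.117, 0.001]
contact_force: [-1.0, -0.9, 0.6]
grip_width: 0.0
gripper_force: 0.0
```

```bash
python3 to.py .5968 .1193 .197
```

```text
clock 10.75 shift [ 0.0005 -0.0015  0.047 ] turn [ 0.  0. -0.] F [-1.  -0.9  0.6]
```

In the tool's units: 0.049 m / 0.3 = 0.1633, 0.046 m / 0.3 = 0.1533.

Call:
{"name": "tcp_steps", "arguments": {"increments": [[0,0,0.0667,0,0,0],[0,0,0.1133,0,0,0],[0,0,0.1367,0,0,0],[0,0,0.1533,0,0,0],[0,0,0.1633,0,0,0]]}}

```text
clock: 11.25
tcp_pos: [0.597, 0.1188, 0.1964]
orientation: [0.388, -3.116, 0.001]
contact_force: [-13.1, -4.6, 34.0]
grip_width: 0.0
gripper_force: 17.0
```

Call:
{"name": "tcp_steps", "arguments": {"increments": [[0,0,0.0033,0,0,0],[0,0,0.0033,0,0,0]]}}

```text
clock: 11.45
tcp_pos: [0.5969, 0.1188, 0.1965]
orientation: [0.388, -3.117, 0.0]
contact_force: [-11.0, -2.4, 22.3]
grip_width: -0.0002
gripper_force: 11.2
```

Call:
{"name": "tcp_steps", "arguments": {"increments": [[0,0,-0.1333,0,0,0],[0,0,-0.2667,0,0,0],[0.1333,0,-0.3667,0,0,0],[0.3,0,-0.4,0,0,0],[0.4333,0,-0.4,0,0,0]]}}

```text
clock: 11.95
tcp_pos: [0.4703, 0.0873, 0.3158]
orientation: [-0.388, 3.113, 0.002]
contact_force: [-0.2, -0.7, 0.5]
grip_width: 0.0002
gripper_force: 0.0
```

Call:
{"name": "tcp_steps", "arguments": {"increments": [[0.0667,0.1333,0,0,0,0],[0.0667,0.3,0,0,0,0],[0.0667,0.4333,0,0,0,0],[0.0667,0.5667,0,0,0,0],[0.0667,0.5667,0,0,0,0]]}}

```text
clock: 12.45
tcp_pos: [0.408, 0.2534, 0.3144]
orientation: [-0.402, 3.115, 0.005]
contact_force: [0.1, -0.1, -1.1]
grip_width: -0.0001
gripper_force: 0.0
```

Call:
{"name": "tcp_steps", "arguments": {"increments": [[0,0,0,0,0,0],[0,0,0,0,0,0]]}}

```text
clock: 12.65
tcp_pos: [0.4103, 0.2465, 0.3139]
orientation: [-0.387, 3.118, -0.001]
contact_force: [0.8, 0.2, 0.9]
grip_width: -0.0
gripper_force: 0.0
```

```bash
python3 - <<'E'
from h import *
S={}
for n in("scene","top"):
    a,d,c=grab(n);S|={n+"a":a,n+"d":d,n+"K":c["camera_matrix"],n+"R":c["R"],n+"t":c["t"]}
np.savez("f1.npz",**S)
cv2.imwrite("pics/m3.png",np.hstack([cv2.resize(S["scenea"][130:260,230:360],(400,400),interpolation=2),cv2.resize(S["topa"][100:220,195:315],(400,400),interpolation=2)]))
E
python3 c.py
```

```text
tray ((0.6211076974868774, 0.03974470496177673), (0.12246984243392944, 0.24878990650177002), 14.65247917175293)
red [0.5973 0.1191] ('top', 34, array([0.127, 0.128, 0.13 ]), array([0.5966, 0.1199, 0.1248])) ('scene', 47, array([0.122, 0.123, 0.125]), array([0.5981, 0.1184, 0.1209]))
yellow [0.6077 0.0784] ('top', 36, array([0.126, 0.127, 0.129]), array([0.6063, 0.079 , 0.1246])) ('scene', 48, array([0.121, 0.123, 0.124]), array([0.6096, 0.0785, 0.1209]))
blue [0.6182 0.0378] ('top', 33, array([0.126, 0.126, 0.128]), array([0.6172, 0.0389, 0.1238])) ('scene', 40, array([0.121, 0.123, 0.123]), array([0.6212, 0.0372, 0.1205]))
green [ 0.6286 -0.0029] ('top', 25, array([0.126, 0.128, 0.129]), array([ 6.260e-01, -5.000e-04,  1.244e-01])) ('scene', 39, array([0.122, 0.123, 0.124]), array([ 0.6316, -0.0032,  0.1205]))
brown [ 0.639  -0.0436] ('top', 12, array([0.125, 0.125, 0.132]), array([ 0.6362, -0.0406,  0.1241])) ('scene', 32, array([0.122, 0.123, 0.125]), array([ 0.6425, -0.0446,  0.1204]))
```

View pics/m3.png

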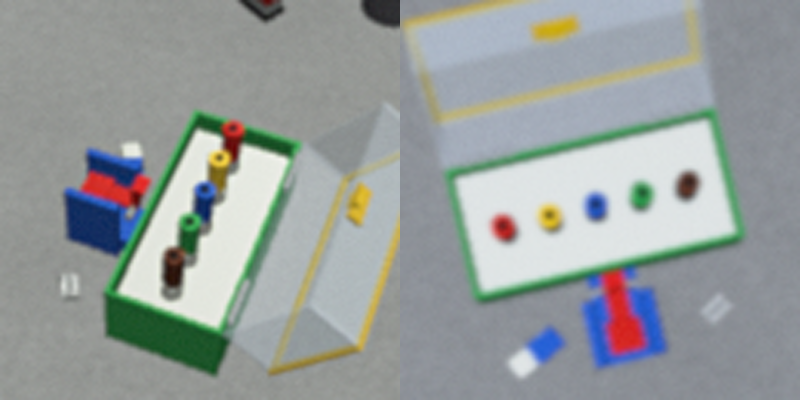

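All five caps now read the same height, about 0.123. The lid is open, the hook has sprung back, and the eraser and sharpener have not moved.

```bash
python3 -c "
from bench import r
print(r.hand_in())"
```

```text
the job is handed in; nothing more can be done
None
```

I handed the job in at about 13 s: the lid is open, the hook has sprung back, and all five caps are home (tops at about 0.123 m in the last pictures); the eraser and sharpener beside the latch had not moved, and the hand-in returned no verdict.

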